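# Slide the loaded test tray into its dock and close the catch

### The arm

A 6-joint arm with a two-finger parallel gripper is mounted at the origin on the work surface; the furniture and walls round the work are solid. World frame = base frame: x ahead of the robot, y to its left, z up, the work surface at z = 0. Lengths are in m, angles in rad, forces in N, time in s.
With the tool pointing down it reaches from about 0.35 to 0.85 m from the base axis. Payload 8.1 kg.
Tool frame: the origin (TCP) lies on the centre line of the jaws, within the pads' length; the fingertips stand 17 mm ahead of it and the grasp point (between the pads) lies 2 mm behind it (robot.tip_reach is the z of the fingertips in the tool frame, in m); z points along the fingers, y is the direction in which the jaws open and shut (so a half turn about z gives the same grasp; the last joint's range is limited). The gripper opens to 93 mm and grips with 3 to 60 N. Pads are 15 mm wide; open, the fingers measure 128 mm over their backs; the gripper's body (75 mm by 188 mm) begins 65 mm behind the grasp point.
Start: joints at [1.057, 0.13, 1.488, -0, 1.523, -0.085], TCP at [0.249, 0.546, 0.236] pointing down, gripper open.
Joint ranges: [-2.96, 2.96], [-0.89, 2.26], [0.02, 2.5], [-1.34, 4.48], [0, 2.73], [-2.66, 2.66]. Speed limits (rad/s): [2.39, 2.39, 2.79, 3.14, 3.14, 3.14].

### API

Orientations are given as a rotation vector (axis times angle).
In Python, from plant import robot, read_camera, ticket gives the robot as it stands.
- The arm moves only by the tool arm_command, never from a script. Its argument "rows" is a list of rows, each a list of 7 numbers: the shift along the world's x, y, z each as a share of 0.8 m, from -1 to 1, then the turn, a rotation vector about the world's x, y, z each as a share of 30 degrees, from -1 to 1, then the closure, from 0 (fully open) to 1 (shut). A call has 1 to 12 rows; each row is the pose to reach, as a shift and turn from the pose measured when the call began; what a row does not reach only later rows make up. A row lasts 1/12 s, in which the tool goes at most 41.7 mm and 7.16 degrees, less where a joint would pass 70% of its speed; a pose out of reach is approached as far as the arm can. A call with a number of a shift or a turn outside -1 to 1 is refused whole. A call with a gripper value outside its range is refused whole. The fingers move at their own pace and stop on an object; "grip_force" is the grip in N (left out, the last holds). Time passes only in rows, so rows that repeat a pose let the fingers close. It gives the time, the measured TCP pose, the force and the opening at its end, in the units of the state.
- robot.read_state(): the state, without advancing time (a new reading comes with each control period).
- read_camera(name): name is "scene" or "side" or "wrist"; returns a dict with "frame" (384x512x3 uint8, red, green, blue), "camera_matrix" (3x3 intrinsics, pixels), "cam_to_world" (4x4, takes a point from camera to world coordinates). Camera axes: x right, y up, looking along -z (the intrinsics and any distortion apply to the point x, -y, -z); pixel columns grow to the right and rows downward; lengths in m; the calibration is good to about 2 mm. The wrist camera is an equidistant fisheye: a pixel r from the principal point sees the ray r / f radians off the axis. A picture is of the moment at which its call begins. There is no depth.
- ticket.close_job(): hands the job in, once; it reports no verdict.
The state is a dict: "t": time; "q": joint angles; "dq": joint speeds; "joint_torque": joint torques, N m; "tool_pos": TCP position; "orientation": TCP orientation; "force": force on the tool from outside, world axes, zero at the start; "wrist_torque": the same for the moment, N m; "opening": finger opening in m.
Only numpy, scipy, OpenCV 4.12 (cv2) and the standard library are available. Lean on these libraries where they do the work, as an engineer would, in place of code of your own. Each camera call takes 0.05 s, during which the arm holds its last target.

### The job

Slide the loaded tray along the dock's base plate into the slotted rails until it is fully home, without lifting it and with the board and the transformer staying in it, the transformer upright. Then swing the red catch fully closed across the tray's front panel. Do not disturb the other things on the desk.

Things in the scene. Friction and masses are not known exactly. Their poses are not given: they have to be found in the camera images.
- dock: Fixed test dock: aluminium base plate 8 mm thick (x -210 to +155, y +-105 mm), two blue slotted side rails (x 0 to 125 mm), a grey connector housing at the far end (x 123 to 151 mm, 150 mm wide, top 58 mm above the desk). Origin on the desk under the middle of the slots' mouth. x points into the slots, the way the tray travels; y left when looking that way; z up.
- slot_mouth (a point): Middle of the slots' mouth on the base plate, 8 mm above the dock's origin, dock's axes. Rails 124 mm apart inside; a lip over each tray edge (9 to 14 mm above the plate, inner edges y = +-52 mm). Before the mouth two flared lead-in walls, 16 mm high, open from 124 mm apart at x = 0 to about 157 mm at x = -61 mm; tray on dock slides easily (friction about 0.2).
- tray_front (a point): Centre of the outer face of the tray's yellow front panel (118 wide, 8 thick, 40 mm high, black pad in the middle), 20 mm above the tray's underside; tray's axes, x from the panel to the tray's far end. Fully home, the panel's back meets the front ends of the lips: this point is then at x -8, y 0 (+-2), z 28 mm in the dock's frame.
- tray_center (a point): Centre of the 5 mm bottom of the loose steel tray (120 x 120 mm, 0.2 to 0.45 kg), 2.5 mm above its underside; tray_front lies 60 mm along -x and 17.5 mm higher. The bottom's edges run in the slots. A rim 17 mm high bounds the load (x -52 to +54, y +-45 mm). It starts on the base plate before the slots, up to 10 mm to one side and 0.1 rad askew.
- board_center (a point): Centre of the loose dark circuit board, 90 x 50 x 8 mm, lying in the tray.
- transformer_center (a point): Centre of the loose blue transformer with a golden top, 26 x 26 x 31 mm, standing in the tray.
- catch (a joint): Angle q (rad) of the red catch, a flat arm 78 mm long turning about an upright axis on the dock's left. It points along (-sin q, -cos q) in the dock's x, y. 0 = closed, at its stop: across the front of a tray that is home, 4 mm off its panel. Starts open at 1.65 to 2.3 (stop at 2.5), stays where left (friction 0.04 N m, under 1 N at the knob). Arm 27 to 37 mm above the desk.
- catch_knob (a point): Middle of the upright black knob on the catch, 64 mm from its axis: 14 mm in diameter, 28 mm tall; this point is 49 mm above the desk, the knob's top 63 mm.
- catch_pivot (a point): On the catch's turning axis, fixed to the dock at x = -18, y = +90 mm of the dock's frame, 32 mm above the desk.
- pocket_meter: Bystander, loose: small red and black meter, 92x58x39 mm. Origin under its middle.
- flux_syringe: Bystander, loose: cream syringe, 17x82x13 mm. Origin under its middle.
- component_tester: Bystander, loose: black component tester, 52x68x20 mm. Origin under its middle.
Things that resemble listed ones, but are neither listed nor needed, are in the scene too. What is shaped like the part that bears transformer_center but green is not meant.

How it is judged:
By the outcome, as a careful person would: the job done as asked, in the order asked, and still so for the second after the job is handed in, with the robot touching nothing.
It also fails if it takes over 53 s, if anything falls off the work surface, if the arm or the gripper's body presses on something with over 40 N, if the wrist force passes 120 N, or if a joint passes its speed limit or range.

## Working session

There is one attempt and no reset: what is moved stays moved. The work goes in short steps, Python scripts to look and compute and a tool call to move; the robot and the scene stay as the last step left them, time stands still between calls to the robot, and variables do not carry over. Pictures are saved under pics/ and viewed, and the job is handed in when it is done.

Besides the shell and the picture viewer there is one more tool, called after "Request:" as name(argument=value, ...) on one line, values as JSON. arm_command: Moves the arm, as the interface text tells. Shift numbers are shares of 0.8 m and turn numbers shares of 30 degrees, none past 1 either way. Its arguments: {"type":"object","properties":{"rows":{"type":"array","items":{"type":"array","items":{"type":"number","minimum":-1,"maximum":1}}},"grip_force":{"type":"number"}},"required":["rows"]}

```bash
ls; mkdir -p pics; python3 - <<'E'
from plant import robot, read_camera
import cv2,numpy as np
s=robot.read_state();print(s)
for n in("scene","side","wrist"):
    d=read_camera(n);cv2.imwrite(f"pics/{n}0.png",d["frame"][...,::-1]);print(n,d["camera_matrix"].round(1).tolist(),d["cam_to_world"].round(3).tolist(),[k for k in d])
E
```

```text
pics
{'t': 0.0, 'q': array([ 1.05661608e+00,  1.31180789e-01,  1.48928676e+00,  2.46918610e-05,
        1.52300484e+00, -8.53865755e-02]), 'dq': array([-2.03949161e-05,  1.05475523e-03, -1.40972322e-03, -1.62531051e-03,
        1.64009670e-03,  1.09392884e-03]), 'joint_torque': array([-1.41280170e-04, -5.59837174e+01, -4.91767609e+01,  7.68450857e-02,
        3.48183629e-02, -1.50522651e-04]), 'tool_pos': array([0.24915851, 0.54521892, 0.2345716 ]), 'orientation': array([-6.68277776e-01, -3.06909852e+00,  2.80903196e-03]), 'force': array([ 0.05665687, -0.50936291,  0.47325497]), 'wrist_torque': array([ 0.01941058, -0.05025717,  0.03489039]), 'opening': 0.09283464175996393}
scene [[355.2, 0.0, 256.1], [0.0, 355.2, 189.4], [0.0, 0.0, 1.0]] [[-0.866, -0.273, 0.418, 0.935], [0.499, -0.481, 0.721, 0.648], [0.004, 0.833, 0.553, 0.59], [0.0, 0.0, 0.0, 1.0]] ['frame', 'camera_matrix', 'cam_to_world']
side [[372.3, 0.0, 255.7], [0.0, 372.3, 193.9], [0.0, 0.0, 1.0]] [[-0.991, 0.076, -0.109, 0.41], [-0.132, -0.432, 0.892, 0.75], [0.021, 0.899, 0.438, 0.464], [0.0, 0.0, 0.0, 1.0]] ['frame', 'camera_matrix', 'cam_to_world']
wrist [[297.3, 0.0, 253.2], [0.0, 297.3, 190.7], [0.0, 0.0, 1.0]] [[0.416, -0.881, -0.228, 0.187], [0.91, 0.402, 0.106, 0.575], [-0.002, -0.251, 0.968, 0.383], [0.0, 0.0, 0.0, 1.0]] ['frame', 'camera_matrix', 'cam_to_world']
```

View pics/scene0.png

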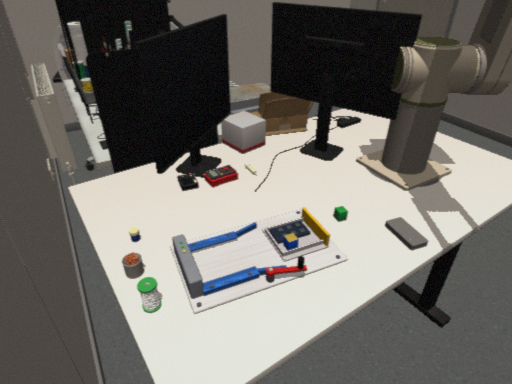

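View pics/side0.png

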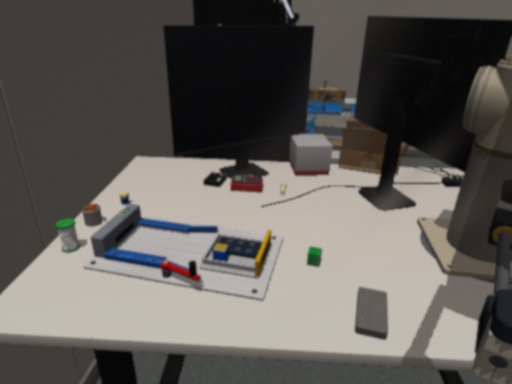

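View pics/wrist0.png

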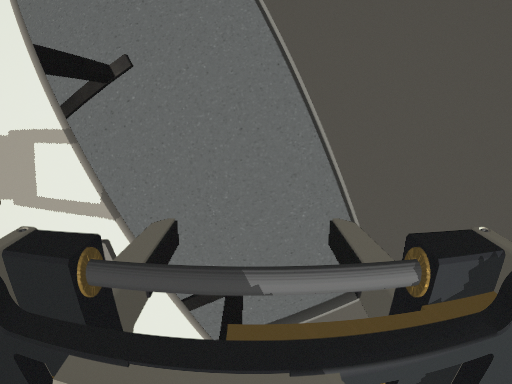

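```bash
cat > h.py <<'E'
import numpy as np,cv2
from plant import robot,read_camera
def ray(d,u,v):
    K=d["camera_matrix"];T=d["cam_to_world"]
    r=np.array([(u-K[0,2])/K[0,0],-(v-K[1,2])/K[1,1],-1.]);r=T[:3,:3]@r
    return T[:3,3],r/np.linalg.norm(r)
def onz(d,u,v,z):
    o,r=ray(d,u,v);return o+r*(z-o[2])/r[2]
def tri(a,b):
    (o1,r1),(o2,r2)=a,b
    A=np.stack([r1,-r2],1);s=np.linalg.lstsq(A,o2-o1,rcond=None)[0]
    p,q=o1+s[0]*r1,o2+s[1]*r2
    return (p+q)/2,np.linalg.norm(p-q)
def proj(d,p):
    K=d["camera_matrix"];T=d["cam_to_world"];c=T[:3,:3].T@(np.asarray(p)-T[:3,3])
    return np.array([K[0,0]*c[0]/-c[2]+K[0,2],K[1,1]*-c[1]/-c[2]+K[1,2]])
def crop(d,x0,x1,y0,y1,k,name):
    im=cv2.resize(d["frame"][y0:y1,x0:x1,::-1],None,fx=k,fy=k,interpolation=cv2.INTER_CUBIC)
    for x in range((x0+19)//20*20,x1,20): cv2.putText(im,str(x),(int((x-x0)*k),9),0,.35,(0,0,255));cv2.line(im,(int((x-x0+.5)*k),10),(int((x-x0+.5)*k),16),(0,0,255))
    for y in range((y0+19)//20*20,y1,20): cv2.putText(im,str(y),(0,int((y-y0)*k)),0,.35,(0,0,255));cv2.line(im,(0,int((y-y0+.5)*k)),(8,int((y-y0+.5)*k)),(0,0,255))
    cv2.imwrite(name,im)
E
python3 - <<'E'
from h import *
d=read_camera("scene");crop(d,165,355,200,305,4.2,"pics/s1.png")
d=read_camera("side");crop(d,85,290,195,305,3.9,"pics/s2.png")
E
```

```text
(no output)
```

View pics/s1.png

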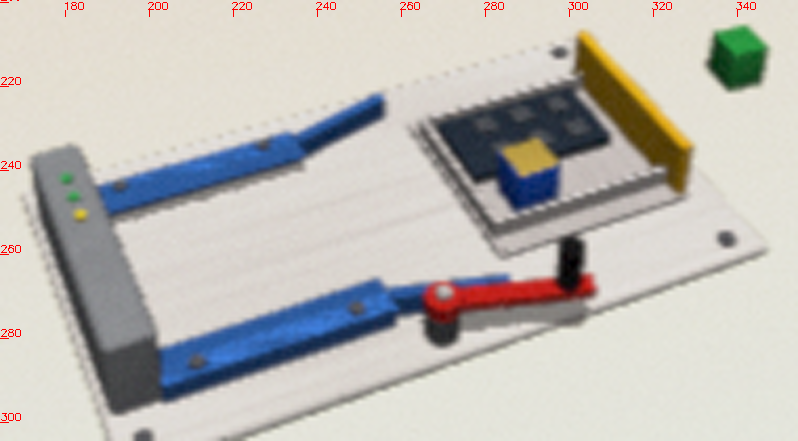

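View pics/s2.png

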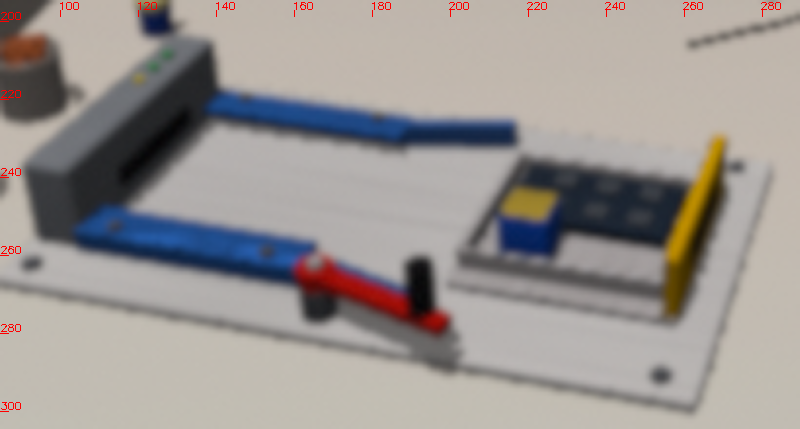

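```bash
cat > m1.py <<'E'
from h import *
A=read_camera("scene");B=read_camera("side")
P={'screwRF':((727,239),(660,375)),'screwFar':((559,52),(737,166)),'screwBL':((143,436),(31,263)),'pivot':((443,293),(317,262)),
'panTopFar':((583,33),(720,140)),'panTopNear':((688,150),(672,252)),'knobtop':((572,238),(419,261)),'plateCornerNear':((768,248),(692,409)),
'railscrewNear':((356,308),(268,250)),'railscrewNear2':((197,361),(115,226)),'railscrewFar':((263,145),(378,118)),'railscrewFar2':((119,186),(246,98)),'xfTop':((530,157),(530,203)),'trayRimNear':((490,227),(462,258))}
for k,(a,b) in P.items():
    a=((a[0]+.5)/4.2-.5+165,(a[1]+.5)/4.2-.5+200);b=((b[0]+.5)/3.9-.5+85,(b[1]+.5)/3.9-.5+195)
    p,e=tri(ray(A,*a),ray(B,*b));print(k,p.round(4),round(e,4),'z8:',onz(A,*a,.008).round(4)[:2],onz(B,*b,.008).round(4)[:2])
E
python3 m1.py
```

```text
screwRF [0.474  0.2273 0.0118] 0.002 z8: [0.4718 0.2257] [0.4743 0.2214]
screwFar [0.4547 0.043  0.0113] 0.0022 z8: [0.453  0.0411] [0.4548 0.036 ]
screwBL [0.8016 0.1923 0.0118] 0.0005 z8: [0.8008 0.1896] [0.805  0.1872]
pivot [0.6441 0.2056 0.0393] 0.0029 z8: [0.6286 0.1823] [0.6615 0.163 ]
panTopFar [0.4623 0.0745 0.0482] 0.0002 z8: [0.4273 0.0321] [0.4674 0.0091]
panTopNear [0.4752 0.1887 0.0505] 0.0069 z8: [0.4425 0.1571] [0.4812 0.1249]
knobtop [0.5845 0.2294 0.0661] 0.0004 z8: [0.5454 0.1827] [0.6099 0.1538]
plateCornerNear [0.4568 0.242  0.008 ] 0.0002 z8: [0.4569 0.2421] [0.4568 0.2419]
railscrewNear [0.68   0.1805 0.0243] 0.0028 z8: [0.6735 0.1688] [0.6902 0.1571]
railscrewNear2 [0.7644 0.1731 0.0248] 0.0019 z8: [0.7598 0.1603] [0.7782 0.1496]
railscrewFar [0.6659 0.0447 0.0238] 0.0012 z8: [0.6587 0.0287] [0.6751 0.0183]
railscrewFar2 [0.7505 0.0353 0.0234] 0.0019 z8: [0.746 0.02 ] [0.7627 0.0086]
xfTop [0.5522 0.1481 0.0451] 0.0027 z8: [0.5273 0.1159] [0.5647 0.0925]
trayRimNear [0.5851 0.1604 0.0171] 0.0009 z8: [0.5798 0.1532] [0.5886 0.1477]
```

```bash
cat > m2.py <<'E'
from h import *
o=np.array([.6535,.1152]);yaw=-.103;c,s=np.cos(yaw),np.sin(yaw);R=np.array([[c,-s],[s,c]])
A=read_camera("scene");B=read_camera("side")
def dock(p): return np.r_[R.T@(p[:2]-o),p[2]]*1000
for n,d in(("scene",A),("side",B)):
    h=cv2.cvtColor(d["frame"],cv2.COLOR_RGB2HSV)
    for nm,lo,hi in(("yellow",(18,120,90),(32,255,255)),("green",(50,120,40),(75,255,255)),):
        m=cv2.inRange(h,lo,hi);cs,_=cv2.findContours(m,0,1)
        for k in sorted(cs,key=cv2.contourArea)[-3:]:
            if cv2.contourArea(k)<15: continue
            M=cv2.moments(k);ap=cv2.approxPolyDP(k,2,True)[:,0]
            ce=(M['m10']/M['m00'],M['m01']/M['m00'])
            print(n,nm,cv2.contourArea(k),np.round(ce,1),ap.tolist(),'world z=.01',onz(d,*ce,.01).round(3))
    for p in [(0,0,.008),(-.21,.105,.008),(-.21,-.105,.008),(0,.062,.022),(0,-.062,.022),(.125,.0,.058)]:
        w=np.r_[R@p[:2]+o,p[2]];print(n,p,proj(d,w).round(1))
E
python3 m2.py
```

```text
scene yellow 50.0 [290.8 236.7] [[297, 237], [292, 233], [285, 235], [289, 240]] world z=.01 [0.528 0.117 0.01 ]
scene yellow 63.0 [87.  86.5] [[82, 82], [85, 91], [92, 91], [89, 82]] world z=.01 [ 0.779 -1.382  0.01 ]
scene yellow 122.5 [316.9 224.1] [[303, 208], [303, 212], [327, 236], [324, 243], [326, 245], [329, 234]] world z=.01 [0.442 0.11  0.01 ]
scene green 46.5 [81.6 70.7] [[78, 65], [81, 77], [85, 76], [83, 66]] world z=.01 [ 0.76  -1.714  0.01 ]
scene green 103.0 [340.3 213.1] [[336, 208], [335, 216], [338, 219], [344, 218], [346, 211], [342, 207]] world z=.01 [0.358 0.104 0.01 ]
scene green 186.0 [146.5 284.7] [[152, 278], [141, 280], [138, 288], [143, 292], [151, 290], [155, 286]] world z=.01 [0.878 0.092 0.01 ]
scene (0, 0, 0.008) [245.7 254.7]
scene (-0.21, 0.105, 0.008) [347.7 258.2]
scene (-0.21, -0.105, 0.008) [301.6 208.2]
scene (0, 0.062, 0.022) [256.7 268.5]
scene (0, -0.062, 0.022) [235.8 234. ]
scene (0.125, 0.0, 0.058) [191.  254.3]
side yellow 60.5 [219.9 246.4] [[214, 246], [215, 249], [223, 250], [226, 244], [218, 243]] world z=.01 [0.565 0.095 0.01 ]
side yellow 148.5 [261.7 249.7] [[270, 230], [256, 256], [256, 275], [257, 264]] world z=.01 [0.475 0.092 0.01 ]
side green 120.5 [313.7 254.6] [[311, 248], [309, 262], [314, 262], [320, 250]] world z=.01 [0.365 0.092 0.01 ]
side green 121.0 [ 64.5 223. ] [[73, 220], [62, 219], [56, 226], [67, 227]] world z=.01 [0.946 0.059 0.01 ]
side (0, 0, 0.008) [177.3 248.8]
side (-0.21, 0.105, 0.008) [262.9 299.3]
side (-0.21, -0.105, 0.008) [283.  237.2]
side (0, 0.062, 0.022) [163.6 260.2]
side (0, -0.062, 0.022) [188.3 228.5]
side (0.125, 0.0, 0.058) [121.3 220.5]
```

Request:
arm_command(rows=[[0.229,-0.509,-0.04,0,0,0.62,0.35],[0.229,-0.509,-0.04,0,0,0.62,0.35],[0.229,-0.509,-0.04,0,0,0.62,0.35],[0.229,-0.509,-0.04,0,0,0.62,0.35],[0.229,-0.509,-0.04,0,0,0.62,0.35],[0.229,-0.509,-0.04,0,0,0.62,0.35],[0.229,-0.509,-0.04,0,0,0.62,0.35],[0.229,-0.509,-0.04,0,0,0.62,0.35],[0.229,-0.509,-0.04,0,0,0.62,0.35],[0.229,-0.509,-0.04,0,0,0.62,0.35],[0.229,-0.509,-0.04,0,0,0.62,0.35],[0.229,-0.509,-0.04,0,0,0.62,0.35]])

```text
t: 1.45
tool_pos: [0.4343, 0.1336, 0.2033]
orientation: [0.171, 3.136, -0.003]
force: [-0.2, 0.8, -0.4]
opening: 0.0601
```

```bash
cat > st.py <<'E'
from h import *
import sys
from scipy.spatial.transform import Rotation as Ro
s=robot.read_state();o=np.array([.6535,.1152]);yaw=-.103;c,sn=np.cos(yaw),np.sin(yaw);R=np.array([[c,-sn],[sn,c]])
Y=Ro.from_rotvec(s["orientation"]).as_matrix()
print("t",round(s["t"],2),"tcp",s["tool_pos"].round(4),"dock",(R.T@(s["tool_pos"][:2]-o)).round(4),"yaxis ang-90 (want -5.9)",np.degrees(np.arctan2(Y[1,1],Y[0,1]))-90,"z",Y[:,2].round(3),"F",s["force"].round(1),"op",round(s["opening"],4))
if len(sys.argv)>1:
    t=sys.argv[1]
    w=read_camera("wrist");cv2.imwrite(f"pics/w{t}.png",w["frame"][...,::-1])
    a=read_camera("scene");crop(a,165,355,190,305,4,f"pics/a{t}.png")
    b=read_camera("side");crop(b,85,290,180,305,3.8,f"pics/b{t}.png")
E
python3 st.py 1
```

```text
t 1.45 tcp [0.4343 0.1336 0.2033] dock [-0.22   -0.0043] yaxis ang-90 (want -5.9) -6.256542230865691 z [ 0.001 -0.002 -1.   ] F [-0.2  0.8 -0.4] op 0.0601
```

View pics/w1.png

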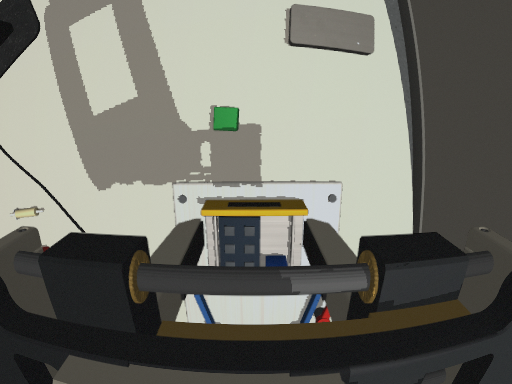

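```bash
cat >> h.py <<'E'
def wray(d,u,v):
    K=d["camera_matrix"];T=d["cam_to_world"];x=u-K[0,2];y=v-K[1,2];r=np.hypot(x,y);th=r/K[0,0]
    q=np.array([np.sin(th)*x/r,-np.sin(th)*y/r,-np.cos(th)]);return T[:3,3],T[:3,:3]@q
def wonz(d,u,v,z):
    o,r=wray(d,u,v);return o+r*(z-o[2])/r[2]
E
python3 - <<'E'
from h import *
d=read_camera("wrist");crop(d,165,350,175,275,4.2,"pics/w1c.png")
for n,p,z in(("screwR",(182,199),.008),("screwL",(331,198),.008),("cornerR",(173.5,182),.008),("cornerL",(341.5,182),.008),("panR",(202,213),.048),("panL",(307,212),.048)):
    print(n,wonz(d,*p,z).round(4))
E
```

```text
screwR [0.4547 0.0489 0.008 ]
screwL [0.4728 0.2313 0.008 ]
cornerR [0.4324 0.0417 0.008 ]
cornerL [0.4539 0.2455 0.008 ]
panR [0.4622 0.0798 0.048 ]
panL [0.4732 0.1938 0.048 ]
```

View pics/w1c.png

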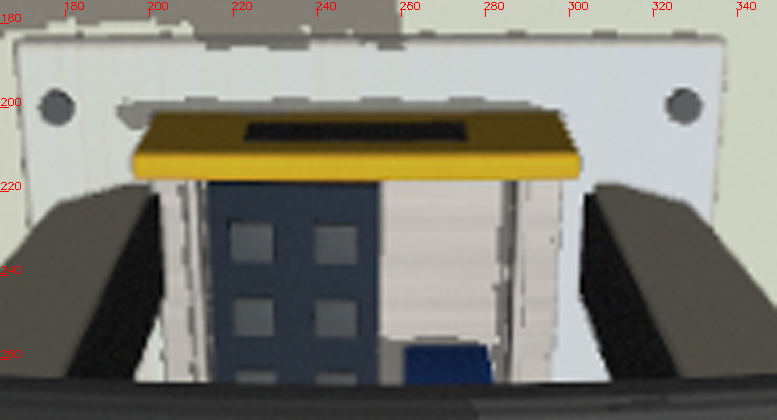

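Request:
arm_command(rows=[[-0.005,0.004,-0.05,0,0,0.01,0.35],[-0.005,0.004,-0.1,0,0,0.01,0.35],[-0.005,0.004,-0.15,0,0,0.01,0.35],[-0.005,0.004,-0.18,0,0,0.01,0.35],[-0.005,0.004,-0.2,0,0,0.01,0.35],[-0.005,0.004,-0.207,0,0,0.01,0.35],[-0.005,0.004,-0.207,0,0,0.01,0.35],[-0.005,0.004,-0.207,0,0,0.01,0.35]])

```text
t: 2.32
tool_pos: [0.4287, 0.1434, 0.039]
orientation: [0.153, 3.137, 0.001]
force: [0.7, -0.9, 0.5]
opening: 0.0605
```

```bash
python3 st.py 2
```

```text
t 2.32 tcp [0.4287 0.1434 0.039 ] dock [-0.2265  0.0049] yaxis ang-90 (want -5.9) -5.571649631142122 z [ 0.001  0.001 -1.   ] F [ 0.7 -0.9  0.5] op 0.0605
```

View pics/a2.png

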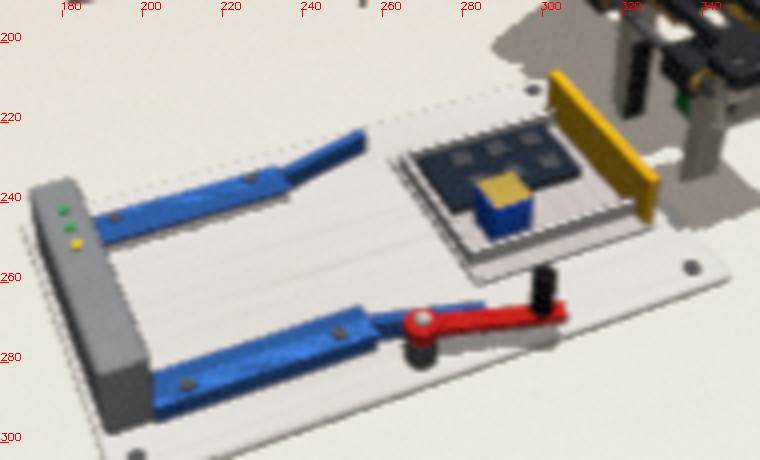

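View pics/b2.png

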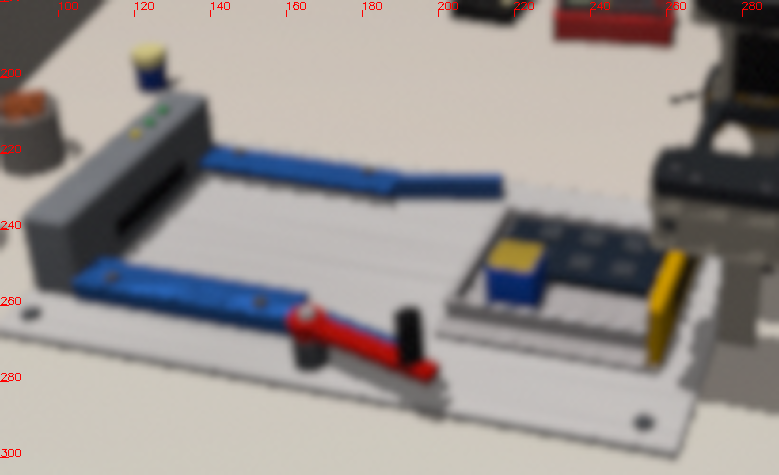

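View pics/w2.png

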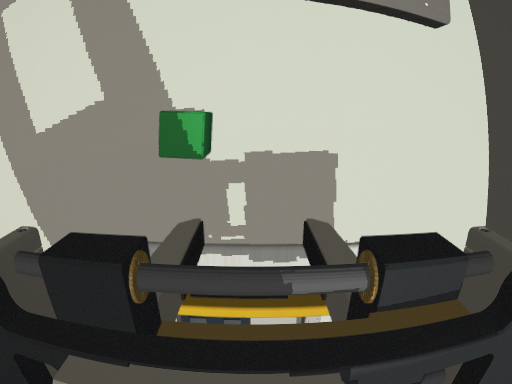

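```bash
python3 st.py; python3 st.py
```

```text
t 2.47 tcp [0.4298 0.143  0.0399] dock [-0.2253  0.0047] yaxis ang-90 (want -5.9) -5.62891262924353 z [ 0.003  0.001 -1.   ] F [ 0.8 -0.8  0.5] op 0.0606
t 2.47 tcp [0.4298 0.143  0.0399] dock [-0.2253  0.0047] yaxis ang-90 (want -5.9) -5.62891262924353 z [ 0.003  0.001 -1.   ] F [ 0.8 -0.8  0.5] op 0.0606
```

Request:
arm_command(rows=[[0.0124,-0.006,-0.004,0,0,-0.01,0.35],[0.0248,-0.0076,-0.004,0,0,-0.01,0.35],[0.0311,-0.0082,-0.004,0,0,-0.01,0.35],[0.0373,-0.0089,-0.004,0,0,-0.01,0.35],[0.0435,-0.0095,-0.004,0,0,-0.01,0.35],[0.0497,-0.0101,-0.004,0,0,-0.01,0.35],[0.056,-0.0108,-0.004,0,0,-0.01,0.35],[0.0622,-0.0114,-0.004,0,0,-0.01,0.35],[0.0684,-0.0121,-0.004,0,0,-0.01,0.35],[0.0746,-0.0127,-0.004,0,0,-0.01,0.35],[0.0808,-0.0134,-0.004,0,0,-0.01,0.35]])

```text
t: 3.38
tool_pos: [0.4949, 0.1323, 0.0366]
orientation: [0.162, 3.135, 0.002]
force: [-0.6, -0.0, 0.8]
opening: 0.0602
```

```bash
python3 st.py 3
```

```text
t 3.38 tcp [0.4949 0.1323 0.0366] dock [-0.1595  0.0007] yaxis ang-90 (want -5.9) -5.92638635142535 z [ 0.003  0.001 -1.   ] F [-0.6 -0.   0.8] op 0.0602
```

View pics/a3.png

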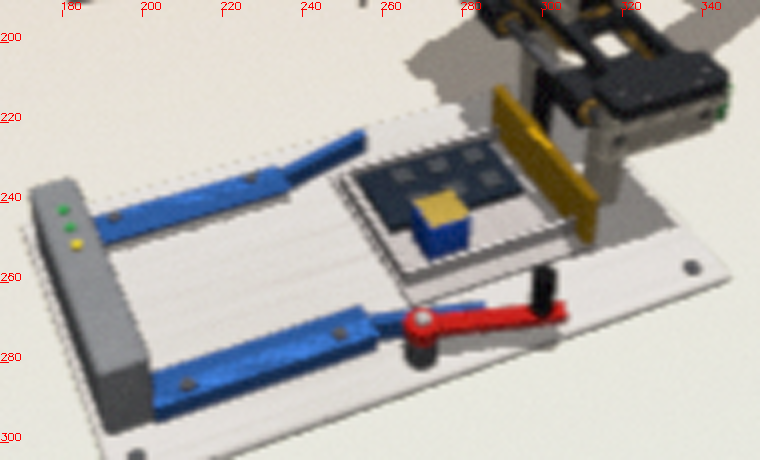

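View pics/b3.png

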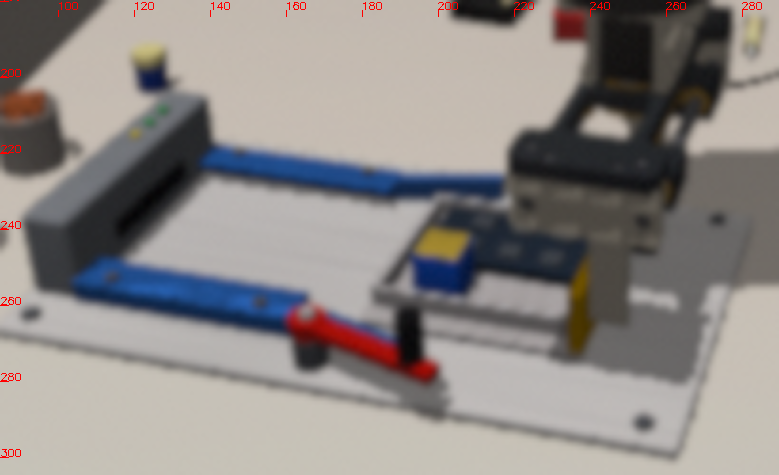

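Request:
arm_command(rows=[[0.0075,-0.0008,0,0,0,0,0.35],[0.016,-0.0017,0,0,0,0,0.35],[0.025,-0.0026,0,0,0,0,0.35],[0.034,-0.0035,0,0,0,0,0.35],[0.043,-0.0044,0,0,0,0,0.35],[0.052,-0.0054,0,0,0,0,0.35],[0.061,-0.0063,0,0,0,0,0.35],[0.07,-0.0072,0,0,0,0,0.35],[0.079,-0.0082,0,0,0,0,0.35],[0.088,-0.0091,0,0,0,0,0.35],[0.096,-0.0099,0,0,0,0,0.35]])

```text
t: 4.45
tool_pos: [0.5726, 0.1242, 0.0368]
orientation: [0.163, 3.134, 0.002]
force: [-0.9, -0.5, 0.9]
opening: 0.0606
```

```bash
python3 st.py 4
```

```text
t 4.45 tcp [0.5726 0.1242 0.0368] dock [-0.0814  0.0006] yaxis ang-90 (want -5.9) -5.945525316427819 z [ 0.004  0.001 -1.   ] F [-0.9 -0.5  0.9] op 0.0606
```

View pics/a4.png

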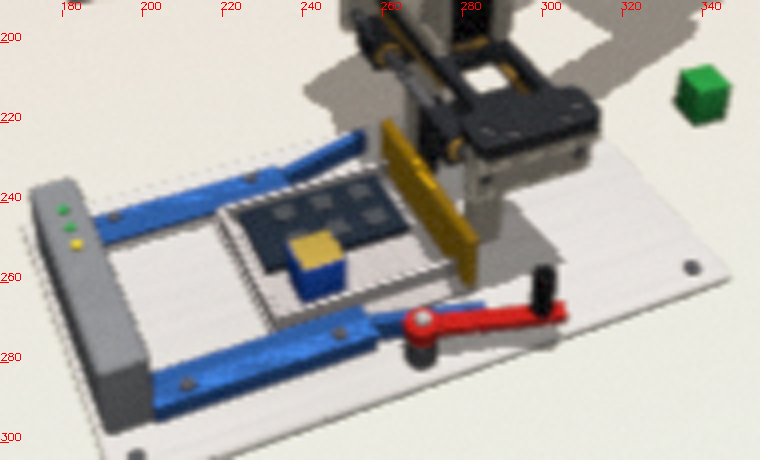

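View pics/b4.png

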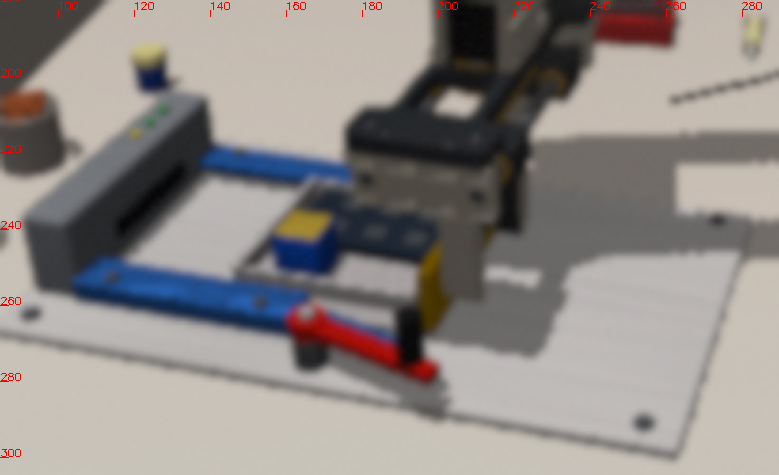

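Request:
arm_command(rows=[[0.006,-0.0006,0,0,0,0,0.35],[0.013,-0.0013,0,0,0,0,0.35],[0.02,-0.002,0,0,0,0,0.35],[0.027,-0.0027,0,0,0,0,0.35],[0.034,-0.0035,0,0,0,0,0.35],[0.041,-0.0042,0,0,0,0,0.35],[0.048,-0.005,0,0,0,0,0.35],[0.055,-0.0057,0,0,0,0,0.35],[0.06,-0.0062,0,0,0,0,0.35]])

```text
t: 5.35
tool_pos: [0.6213, 0.1191, 0.0369]
orientation: [0.163, 3.133, 0.002]
force: [-1.3, 0.9, 1.2]
opening: 0.0606
```

```bash
python3 st.py 5
```

```text
t 5.35 tcp [0.6213 0.1191 0.0369] dock [-0.0324  0.0005] yaxis ang-90 (want -5.9) -5.965320328298063 z [ 0.004  0.001 -1.   ] F [-1.3  0.9  1.2] op 0.0606
```

View pics/a5.png

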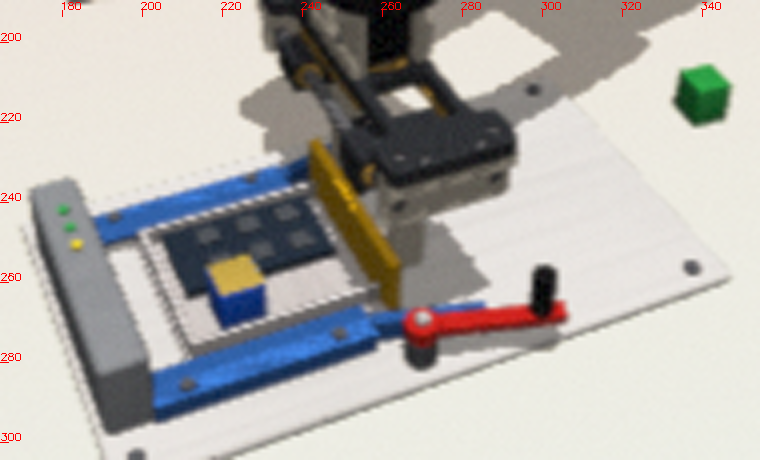

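Request:
arm_command(rows=[[0.003,-0.0003,0,0,0,0,0.35],[0.006,-0.0006,0,0,0,0,0.35],[0.009,-0.0009,0,0,0,0,0.35],[0.011,-0.0011,0,0,0,0,0.35],[0.0125,-0.0013,0,0,0,0,0.35]])

```text
t: 5.92
tool_pos: [0.6312, 0.118, 0.037]
orientation: [0.163, 3.133, 0.002]
force: [-1.2, -0.0, 0.8]
opening: 0.0609
```

```bash
python3 st.py
```

```text
t 5.92 tcp [0.6312 0.118  0.037 ] dock [-0.0225  0.0005] yaxis ang-90 (want -5.9) -5.970398921249384 z [ 0.005  0.001 -1.   ] F [-1.2 -0.   0.8] op 0.0609
```

Request:
arm_command(rows=[[0.001,-0.0001,0,0,0,0,0.35],[0.002,-0.0002,0,0,0,0,0.35],[0.003,-0.0003,0,0,0,0,0.35],[0.0035,-0.0004,0,0,0,0,0.35]])

```text
t: 6.25
tool_pos: [0.634, 0.1178, 0.037]
orientation: [0.163, 3.133, 0.002]
force: [-2.1, 0.3, -0.5]
opening: 0.0604
```

```bash
python3 st.py 6
```

```text
t 6.25 tcp [0.634  0.1178 0.037 ] dock [-0.0196  0.0005] yaxis ang-90 (want -5.9) -5.966387693778515 z [ 0.005  0.001 -1.   ] F [-2.1  0.3 -0.5] op 0.0604
```

View pics/a6.png

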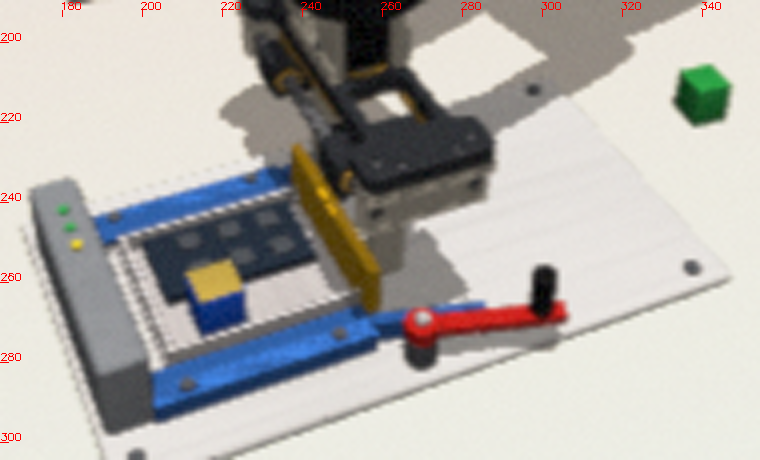

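Request:
arm_command(rows=[[0.001,-0.0001,0,0,0,0,0.35],[0.002,-0.0002,0,0,0,0,0.35],[0.003,-0.0003,0,0,0,0,0.35],[0.004,-0.0004,0,0,0,0,0.35]])

```text
t: 6.73
tool_pos: [0.6363, 0.1175, 0.0367]
orientation: [0.163, 3.135, 0.002]
force: [-8.1, -0.1, 3.2]
opening: 0.0599
```

```bash
python3 st.py
```

```text
t 6.73 tcp [0.6363 0.1175 0.0367] dock [-0.0174  0.0005] yaxis ang-90 (want -5.9) -5.959712872822664 z [ 0.002  0.001 -1.   ] F [-8.1 -0.1  3.2] op 0.0599
```

Request:
arm_command(rows=[[0.001,-0.0001,0,0,0,0,0.35],[0.002,-0.0002,0,0,0,0,0.35],[0.003,-0.0003,0,0,0,0,0.35]])

```text
t: 6.98
tool_pos: [0.6364, 0.1176, 0.0359]
orientation: [-0.163, -3.134, -0.002]
force: [-14.2, 1.0, 6.0]
opening: 0.0608
```

```bash
python3 st.py 7; python3 - <<'E'
from h import *
crop(read_camera("scene"),205,285,215,290,8,"pics/a7c.png")
E
```

```text
t 6.98 tcp [0.6364 0.1176 0.0359] dock [-0.0173  0.0006] yaxis ang-90 (want -5.9) -5.9434636686984135 z [-0.003  0.001 -1.   ] F [-14.2   1.    6. ] op 0.0608
```

View pics/a7c.png

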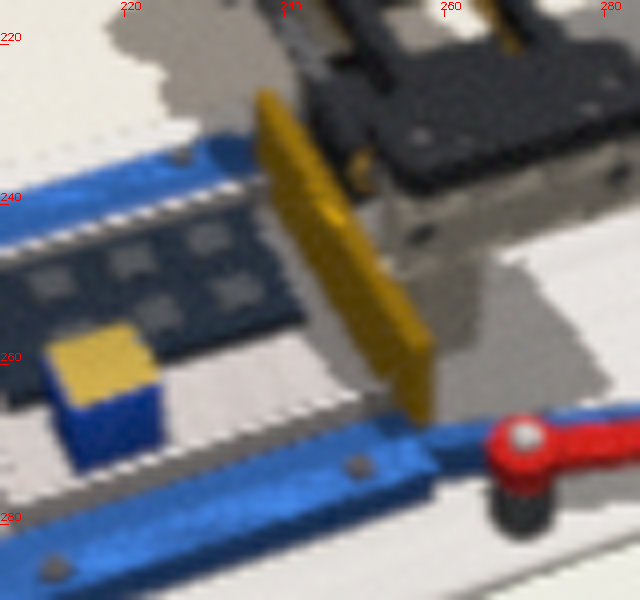

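View pics/b7.png

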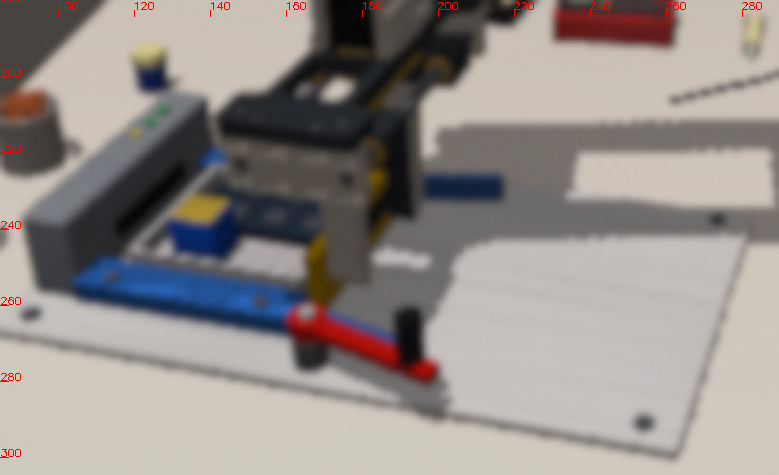

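Request:
arm_command(rows=[[-0.015,0.0015,0,0,0,0,0.35],[-0.035,0.0035,0,0,0,0,0.35],[-0.05,0.005,0.0,0,0,0,0.35],[-0.05,0.005,0.03,0,0,0,0.3],[-0.05,0.005,0.08,0,0,0,0.2],[-0.05,0.005,0.12,0,0,0,0.2],[-0.065,0.05,0.12,0,0,0,0.2],[-0.065,0.1,0.12,0,0,0,0.2],[-0.065,0.14,0.12,0,0,0,0.2],[-0.065,0.14,0.12,0,0,0,0.2],[-0.065,0.14,0.12,0,0,0,0.2],[-0.065,0.14,0.12,0,0,0,0.2]])

```text
t: 8.18
tool_pos: [0.5845, 0.2295, 0.1318]
orientation: [-0.162, -3.135, -0.001]
force: [-0.2, -0.7, -0.2]
opening: 0.0743
```

```bash
python3 st.py 8
```

```text
t 8.18 tcp [0.5845 0.2295 0.1318] dock [-0.0803  0.1066] yaxis ang-90 (want -5.9) -5.9027662492658095 z [-0.002  0.001 -1.   ] F [-0.2 -0.7 -0.2] op 0.0743
```

View pics/a8.png

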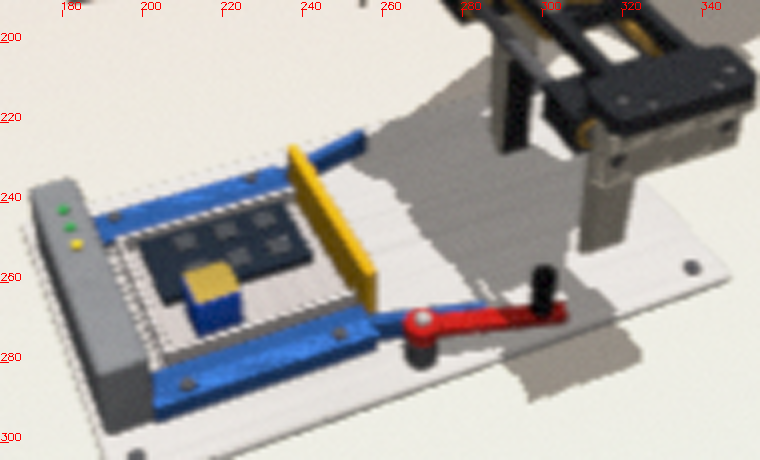

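View pics/b8.png

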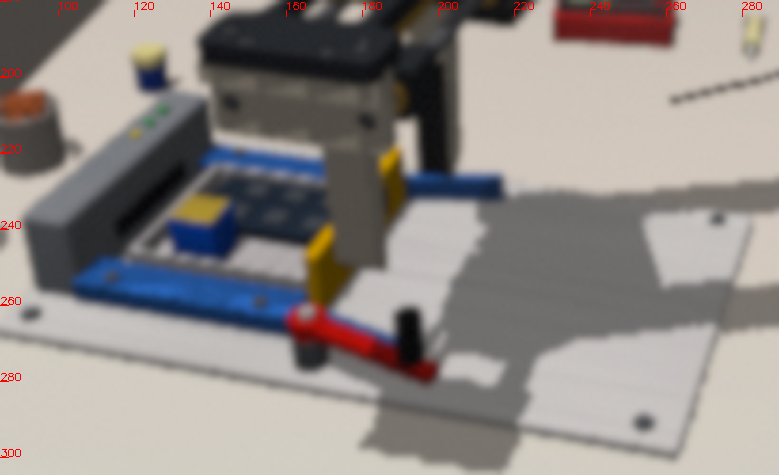

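View pics/w8.png

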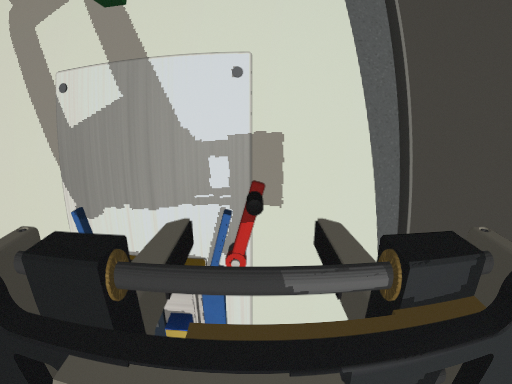

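```bash
cat > m3.py <<'E'
from h import *
o=np.array([.6535,.1152]);yaw=-.103;c,s=np.cos(yaw),np.sin(yaw);R=np.array([[c,-s],[s,c]])
A=read_camera("scene");B=read_camera("side");W=read_camera("wrist")
D=lambda p:(R.T@(p[:2]-o)*1000).round(1)
print("knob wrist",wonz(W,254.5,203,.063),D(wonz(W,254.5,203,.063)))
f=lambda p:((p[0]+.5)/4-.5+165,(p[1]+.5)/4-.5+190)
for n,p in(("far",(294,147)),("near",(375,267))): print(n,"outer top",D(onz(A,*f(p),.048)))
for p in[(-8,59,48),(-8,-59,48),(-8,59,8),(0,62,22)]:
    w=np.r_[R@(np.array(p[:2])/1000)+o,p[2]/1000];q=proj(A,w);print(p,(q-[165,190])*4)
E
python3 m3.py
```

```text
knob wrist [0.58229897 0.23028575 0.063     ] [-82.7 107.2]
far outer top [ -4.8 -57.2]
near outer top [-7.5 54. ]
(-8, 59, 48) [378.22069114 271.2562574 ]
(-8, -59, 48) [296.33152157 142.39848747]
(-8, 59, 8) [377.53364589 324.06424791]
(0, 62, 22) [366.61967547 314.0264222 ]
```

Request:
arm_command(rows=[[-0.0012,0.0003,-0.04,0,0,0,0.2],[-0.0012,0.0003,-0.07,0,0,0,0.2],[-0.0012,0.0003,-0.081,0,0,0,0.2],[-0.0012,0.0003,-0.081,0,0,0,0.5],[-0.0012,0.0003,-0.081,0,0,0,0.7],[-0.0012,0.0003,-0.081,0,0,0,0.9],[-0.0012,0.0003,-0.081,0,0,0,0.9],[-0.0012,0.0003,-0.081,0,0,0,0.9],[-0.0012,0.0003,-0.081,0,0,0,0.9],[-0.0012,0.0003,-0.081,0,0,0,0.9]], grip_force=8)

```text
t: 9.32
tool_pos: [0.584, 0.2291, 0.0678]
orientation: [-0.165, -3.136, -0.002]
force: [-0.2, 0.3, -0.1]
opening: 0.0323
```

```bash
python3 st.py 9
```

```text
t 9.32 tcp [0.584  0.2291 0.0678] dock [-0.0808  0.1061] yaxis ang-90 (want -5.9) -6.013128277113623 z [-0.002  0.001 -1.   ] F [-0.2  0.3 -0.1] op 0.0323
```

View pics/a9.png

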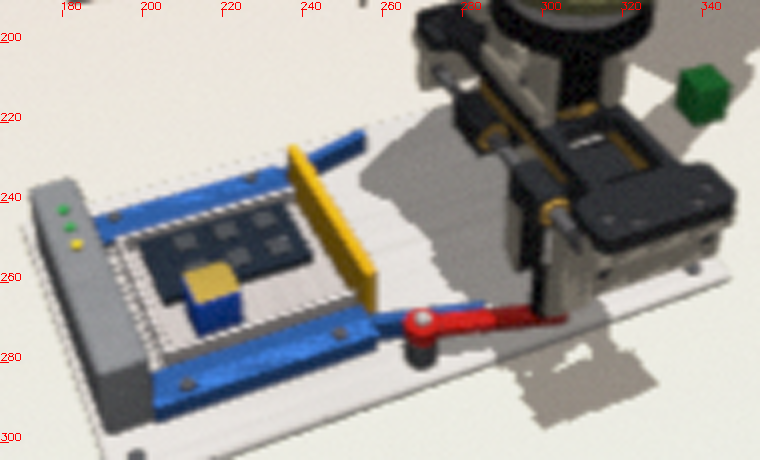

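Fingers still closing; hold pose.

Request:
arm_command(rows=[[0,0,0,0,0,0,0.95],[0,0,0,0,0,0,0.95],[0,0,0,0,0,0,0.95],[0,0,0,0,0,0,0.95],[0,0,0,0,0,0,0.95],[0,0,0,0,0,0,0.95]])

```text
t: 9.97
tool_pos: [0.5836, 0.229, 0.0672]
orientation: [-0.165, -3.135, -0.002]
force: [-0.4, 1.5, 0.8]
opening: 0.0133
```

```bash
python3 st.py; python3 - <<'E'
import numpy as np
yaw=-.103;c,s=np.cos(yaw),np.sin(yaw);R=np.array([[c,-s],[s,c]])
k=lambda q:R@np.array([-.064*np.sin(q),-.064*np.cos(q)])
q0=1.835
for a in np.arange(q0-.15,-.15,-.15): print(round(a,3),((k(a)-k(q0))/.8).round(4))
print(((k(0)-k(q0))/.8).round(4))
E
```

```text
t 9.97 tcp [0.5836 0.229  0.0672] dock [-0.0812  0.106 ] yaxis ang-90 (want -5.9) -6.012055483424504 z [-0.003  0.001 -1.   ] F [-0.4  1.5  0.8] op 0.0133
1.685 [-0.0035 -0.0115]
1.535 [-0.0052 -0.0233]
1.385 [-0.0051 -0.0353]
1.235 [-0.0032 -0.0472]
1.085 [ 0.0005 -0.0586]
0.935 [ 0.0058 -0.0694]
0.785 [ 0.0126 -0.0792]
0.635 [ 0.0208 -0.0879]
0.485 [ 0.0303 -0.0953]
0.335 [ 0.0407 -0.1012]
0.185 [ 0.0519 -0.1054]
0.035 [ 0.0637 -0.108 ]
-0.115 [ 0.0756 -0.1087]
[ 0.0664 -0.1083]
```

Request:
arm_command(rows=[[-0.0035,-0.0115,0,0,0,0,0.95],[-0.0052,-0.0233,0,0,0,0,0.95],[-0.0051,-0.0353,0,0,0,0,0.95],[-0.0032,-0.0472,0,0,0,0,0.95],[0.0005,-0.0586,0,0,0,0,0.95],[0.0058,-0.0694,0,0,0,0,0.95],[0.0126,-0.0792,0,0,0,0,0.95],[0.0208,-0.0879,0,0,0,0,0.95],[0.0208,-0.0879,0,0,0,0,0.95]])

```text
t: 10.72
tool_pos: [0.6018, 0.1567, 0.0673]
orientation: [-0.167, -3.136, -0.001]
force: [-0.5, -1.9, 2.6]
opening: 0.0137
```

```bash
python3 st.py 10
```

```text
t 10.72 tcp [0.6018 0.1567 0.0673] dock [-0.0557  0.036 ] yaxis ang-90 (want -5.9) -6.1019628403983575 z [-0.002  0.    -1.   ] F [-0.5 -1.9  2.6] op 0.0137
```

View pics/a10.png

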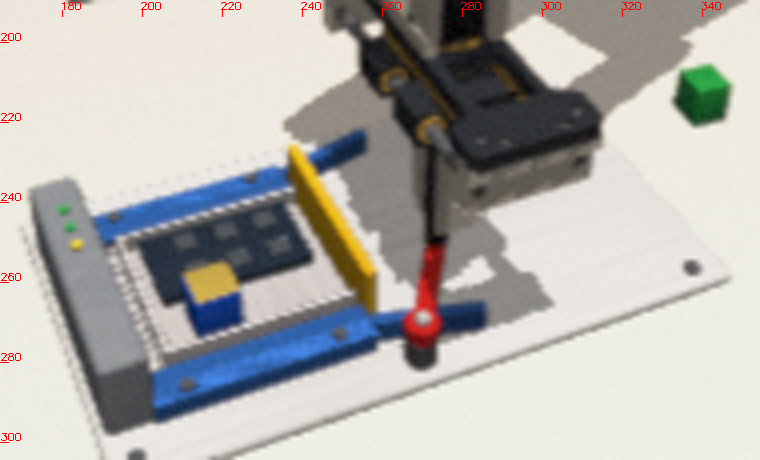

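Request:
arm_command(rows=[[0.005,-0.003,0.0025,0,0,0,0.95],[0.0095,-0.0064,0.0025,0,0,0,0.95],[0.0199,-0.0115,0.0025,0,0,0,0.95],[0.0311,-0.0155,0.0025,0,0,0,0.95],[0.039,-0.0175,0.0025,0,0,0,0.95],[0.0429,-0.018,0.0025,0,0,0,0.95],[0.0456,-0.0184,0.0025,0,0,0,0.95]])

```text
t: 11.45
tool_pos: [0.6373, 0.1431, 0.069]
orientation: [-0.166, -3.134, 0.0]
force: [-6.5, 1.5, -0.4]
opening: 0.0132
```

```bash
python3 st.py 11
```

```text
t 11.45 tcp [0.6373 0.1431 0.069 ] dock [-0.0189  0.0261] yaxis ang-90 (want -5.9) -6.0680207622908995 z [-0.004  0.    -1.   ] F [-6.5  1.5 -0.4] op 0.0132
```

View pics/a11.png

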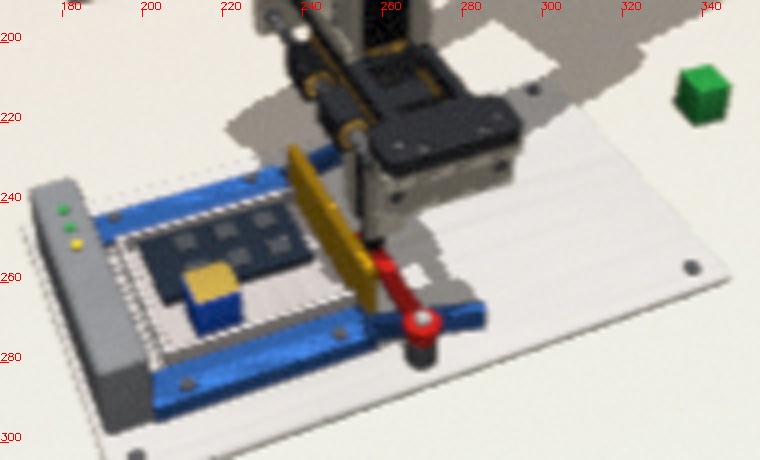

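Request:
arm_command(rows=[[0.0015,-0.0002,0,0,0,0,0.95],[0.003,-0.0003,0,0,0,0,0.95],[0.003,-0.0003,0,0,0,0,0.95]])

```text
t: 11.85
tool_pos: [0.6386, 0.143, 0.0689]
orientation: [-0.165, -3.132, 0.001]
force: [-6.0, 0.1, -0.9]
opening: 0.0137
```

```bash
python3 st.py
```

```text
t 11.85 tcp [0.6386 0.143  0.0689] dock [-0.0177  0.0261] yaxis ang-90 (want -5.9) -6.036694789335556 z [-0.005 -0.    -1.   ] F [-6.   0.1 -0.9] op 0.0137
```

Request:
arm_command(rows=[[0,0,0,0,0,0,0.7],[0,0,0,0,0,0,0.6],[0,0,0,0,0,0,0.6],[0,0,0,0,0,0,0.6],[0,0,0,0,0,0,0.6],[0,0,0.03,0,0,0,0.6],[0,0,0.08,0,0,0,0.6],[-0.05,0.0,0.13,0,0,0,0.6],[-0.1,0,0.15,0,0,0,0.6],[-0.15,0,0.15,0,0,0,0.6],[-0.2,0,0.15,0,0,0,0.6],[-0.2,0,0.15,0,0,0,0.6]])

```text
t: 12.85
tool_pos: [0.4736, 0.143, 0.1883]
orientation: [-0.164, -3.13, 0.001]
force: [-0.7, -0.2, -0.5]
opening: 0.0371
```

```bash
python3 st.py 12
```

```text
t 12.85 tcp [0.4736 0.143  0.1883] dock [-0.1818  0.0092] yaxis ang-90 (want -5.9) -5.992435518917546 z [-0.007 -0.    -1.   ] F [-0.7 -0.2 -0.5] op 0.0371
```

View pics/a12.png

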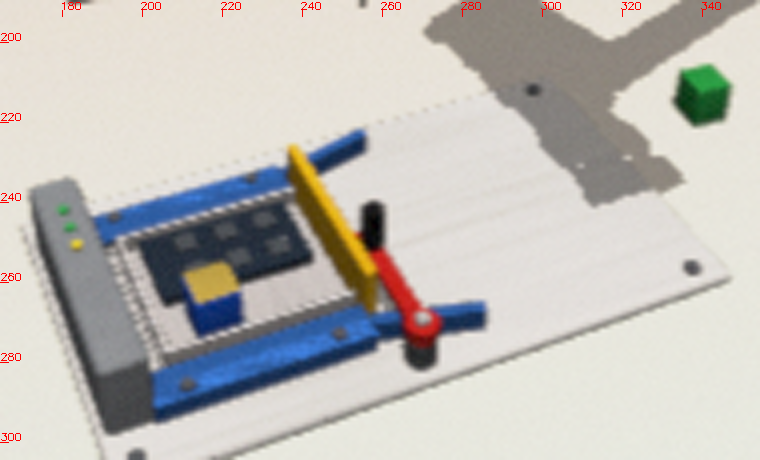

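View pics/b12.png

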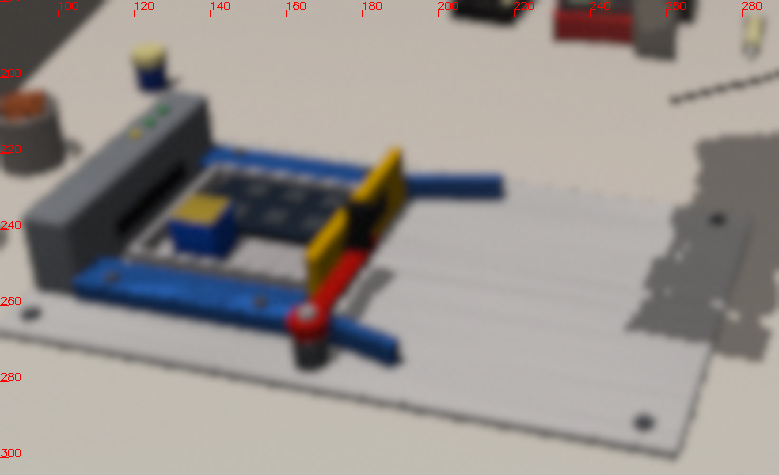

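```bash
python3 - <<'E'
from h import *
o=np.array([.6535,.1152]);yaw=-.103;c,s=np.cos(yaw),np.sin(yaw);R=np.array([[c,-s],[s,c]])
D=lambda p:(R.T@(p[:2]-o)*1000).round(1)
A=read_camera("scene");B=read_camera("side");W=read_camera("wrist")
f=lambda p:((p[0]+.5)/4-.5+165,(p[1]+.5)/4-.5+190)
print("knob top",D(onz(A,*f((374,206)),.063)),"pivot",D(onz(A,*f((423,318)),.037)))
crop(A,230,290,215,290,8,"pics/a13.png"); crop(W,100,420,150,384,2.4,"pics/w13.png")
crop(B,140,220,210,290,7,"pics/b13.png")
for q in(0,.05,.1):
  for n,d in(("scene",A),("side",B)):
    p=np.array([-.018-.064*np.sin(q),.09-.064*np.cos(q)]);print(q,n,proj(d,np.r_[R@p+o,.063]).round(1),"base",proj(d,np.r_[R@p+o,.037]).round(1))
E
```

```text
knob top [-20.   24.7] pivot [-19.7  88.4]
0 scene [257.5 241.7] base [257.5 250.5]
0 side [178.3 234.4] base [179.2 245.3]
0.05 scene [258.9 241.4] base [258.8 250.1]
0.05 side [179.8 234.6] base [180.7 245.5]
0.1 scene [260.2 241. ] base [260.1 249.8]
0.1 side [181.2 234.9] base [182.1 245.8]
```

View pics/a13.png

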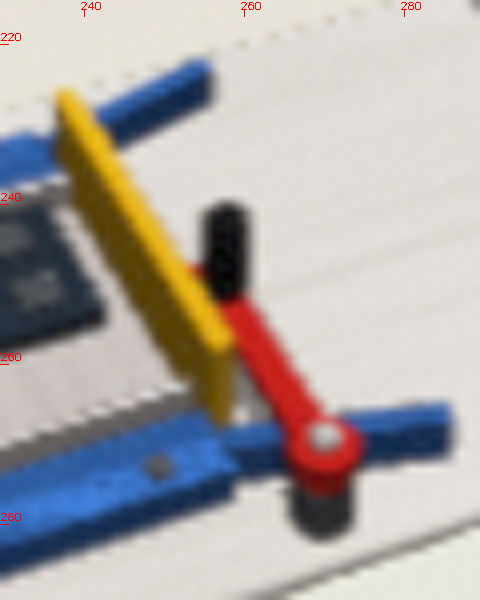

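View pics/b13.png

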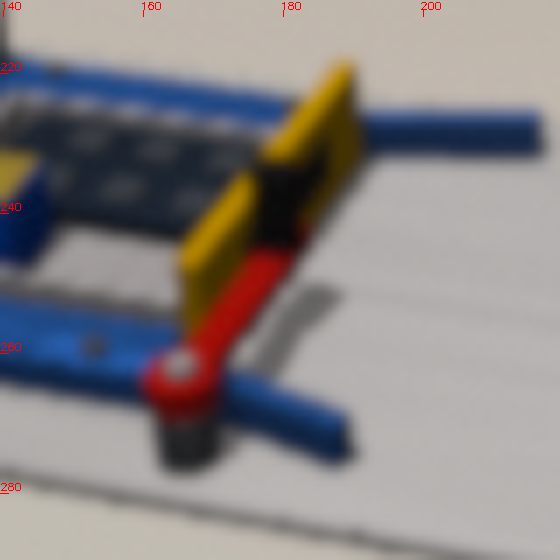

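View pics/w13.png

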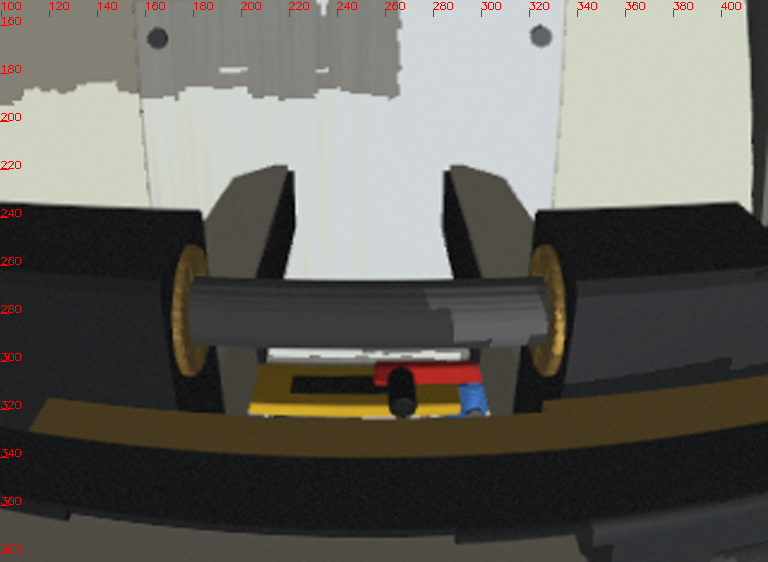

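```bash
python3 - <<'E'
from plant import robot,ticket
print(robot.read_state()["t"],robot.read_state()["force"].round(1));print(ticket.close_job())
E
```

```text
13.15 [-0.8  0.2 -0.7]
the job is handed in; nothing more can be done
None
```

The tray is home in the slots, the red catch is swung closed across its front panel, and the job was handed in at 13.2 s.

I pushed the tray along the plate with both fingertips spread low on the yellow panel. It stopped moving while the force rose from about 2 N to 14 N. I then backed off, gripped the catch knob, carried it round its arc to the closed stop at about 6 N, released it and lifted clear.

**Checks that agreed:**
- **Load:** the board is in the tray and the transformer is in it and upright.
- **Catch:** it lies parallel to the panel. The scene view puts the knob within 0.3 mm of the closed line, so the angle is about 0.005 rad.
- **Bystanders:** the arm passed clear of the other things on the desk. I did not compare before and after images of each one.

**Checks that were only rough:**
- **Tray seat by image:** the scene view put the panel face at x -5 to -7.5 mm against the nominal -8. That is within calibration and pixel error, so I relied on the force stop.
- **Heights:** triangulated heights came out about 3 mm above the text's values for most points, so I worked with the nominal ones.
- **Knob in the side view:** it merged with the panel's black pad, so the catch angle comes from the scene view alone. The wrist view looked consistent with it.

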